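# Tools back into the foam drawer

### The job

Put the four tools (adjustable wrench, yellow screwdriver, tape measure, block plane) back into the drawer's foam inserts: each into the cut-out shaped for it, the same way round as the cut-out, lying fully down on the blue floor of its cut-out, and let go. The tape measure and the plane stay upright as they stand now. Leave the jar of nails and the glue bottle standing where they are.

Things in the scene. Friction and masses are not known exactly. Their poses are not given: they have to be found in the camera images.
- wrench: Bare steel adjustable wrench lying flat, loose, 49 (x) x 190 (y) x 12 (z) mm, 0.22 kg. Origin: centre of its underside. Jaw head, 49 mm wide, at the -y end (y -95 to -36 mm); flat handle, 25 mm wide, 2 to 10 mm above the surface, from there to y = +95 mm. Grip the handle across x at y = +17 mm with the fingertips nearly down on the surface.
- screwdriver: Loose screwdriver with a yellow handle, lying, 27 (x) x 174 (y) x 22 (z) mm, 0.09 kg. Origin: centre of the underside of its outline. The handle, 27 mm wide and 22 mm high, runs from y = -3 to y = +87 mm; the thin steel shaft, 6 mm, goes to y = -87 mm. Grip the handle across x at y = +17 mm.
- tape_measure: Loose yellow and black pocket tape measure standing upright, 37 (x) x 91 (y) x 66 (z) mm, 0.21 kg. Origin: centre of the underside of its outline. The case, 35 mm thick along x, reaches from y = -24 to +46 mm; the short end of blade with its hook sticks out to y = -46 mm. Grip the case across x at y = +17 mm.
- block_plane: Loose block plane standing on its sole, green body, bright cap, 48 (x) x 165 (y) x 66 (z) mm, 0.68 kg. Origin: centre of its sole. Its straight cheeks, 48 mm apart outside and 39 mm high at the middle, run along y. Grip it across the cheeks (x) at y = +17 mm.
- insert_wrench: One of four fixed foam inserts, 76 (x) x 222 (y) x 30 (z) mm, black on a blue floor layer, side by side in any order in a plywood drawer (walls 42 mm, blue front 50 mm high). Origin: centre of its underside, 6 mm above the bench. The wrench belongs with its origin over this one, x and y axes alike. Cut-out: 66 mm wide (head) from y = -103 to -28, then 42 mm wide (handle) to y = +103 mm.
- insert_screwdriver: Foam insert like insert_wrench outside. In all four the cut-out is 16 mm deep: its blue floor lies 14 mm above the insert's origin, 20 mm above the bench. The screwdriver belongs with its origin over this one, x and y axes alike. Cut-out: 22 mm wide (shaft) from y = -95 to -17 mm, then 44 mm wide (handle) to y = +95 mm.
- insert_tape: Foam insert like insert_wrench outside, with the shortest cut-out: 53 mm wide from y = -54 to +54 mm, for the tape measure, its length along y, its origin over this one, either way round. In all four a finger channel as deep as the cut-out crosses the insert along x from y = -7 to +41 mm: there the fingers can go down to the blue floor on both sides of the tool (middle y = +17 mm).
- insert_plane: Foam insert like insert_wrench outside; its blue floor and finger channel are as in the others. Cut-out: a rectangle 64 mm wide from y = -90 to +90 mm, for the block plane, its length along y, its origin over this one, either way round.
- nail_jar: Glass jar of nails with a pale yellow lid, 66 mm across, 88 mm high, loose, standing behind the drawer; not to be disturbed. Origin: centre of its underside.
- glue_bottle: Yellow glue bottle with an orange nozzle, 42 x 64 x 203 mm, loose, standing on the left, beside the parts cabinet; not to be disturbed. Origin: centre of its underside.
Not all that is in view belongs to the job. Of the things that look like the block_plane, the larger one is meant.

How it is judged:
By the outcome, as a careful person would: the job done as asked, in the order asked, and still so for the second after the job is handed in, with the robot touching nothing.
It also fails if it takes over 106 s, if anything falls off the work surface, if the arm or the gripper's body presses on something with over 40 N, if the wrist force passes 120 N, or if a joint passes its speed limit or range.

### The arm

A 6-joint arm with a two-finger parallel gripper is mounted at the origin on a cart in front of the work surface, level with it; the furniture and walls round the work are solid. World frame = base frame: x ahead of the robot, y to its left, z up, the work surface at z = 0. Lengths are in m, angles in rad, forces in N, time in s.
With the tool pointing down it reaches from about 0.375 to 0.75 m from the base axis. Payload 9 kg.
Tool frame: the origin (TCP) lies midway between the tips of the shut fingers; the grasp point (between the pads) lies 19 mm behind it; z points along the fingers, y is the line along which they close (so a half turn about z gives the same grasp; the last joint's range is limited). The gripper opens to 85 mm and grips with 20 to 120 N. Pads are 22 mm wide; open, the fingers measure 114 mm over their backs; the gripper's body (76 mm by 85 mm) begins 54 mm behind the grasp point. The pads swing forward as they close: fully open they stand 13 mm farther back than shut.
Start: joints at [0.905, 0.104, 0.097, 1.564, 0, 1.353], TCP at [0.26, 0.541, 0.231] pointing down, gripper open.
Joint ranges: [-2.99, 2.99], [-0.84, 1.86], [-1.1, 1.16], [-1.84, 2.11], [-1.51, 1.56], [-3.14, 3.14]. Speed limits (rad/s): [2.22, 2.22, 2.57, 3.14, 3.14, 3.14].

### API

Orientations are given as a unit quaternion [x, y, z, w].
In Python, from workcell import status, optics, manip gives the robot as it stands.
- The arm moves only by the tool play_rows, never from a script. Its argument "targets" is a list of rows, each a list of 3 entries, a list of its own where there are three numbers: the turn, a rotation vector about the tool's x, y, z in a scale on which 1.0 is 360 degrees, then the shift along the tool's x, y, z in normalised numbers (1 is 1000 mm), then the closure, from -1 (fully open) to 1 (shut). A call has 1 to 12 rows; each row is the pose to reach, as a shift and turn from the pose commanded when the call began, along the tool's axes at that moment; what a row does not reach only later rows make up. A row lasts 1/10 s, in which the tool goes at most 50 mm and 8.59 degrees, less where a joint would pass 70% of its speed; a pose out of reach is approached as far as the arm can. A shift or turn number past 1, either way, is cut back to 1. A call with a gripper value outside its range is refused whole. The fingers move at their own pace and stop on an object; "newtons" is the grip in N (left out, the last holds). Time passes only in rows, so rows that repeat a pose let the fingers close. It gives the time, the measured TCP pose, the force, the opening and the grip force at its end, in the units of the state.
- status.observe(): the state, without advancing time (a new reading comes with each control period).
- optics.capture(name): name is "scene" or "top" or "wrist"; returns a dict with "pixels" (420x560x3 uint8, red, green, blue), "fov_y" (degrees; the focal length in pixels is half the picture's height over the tangent of half this angle, whatever the lens; pixels are square), "cx", "cy" (the principal point, pixels), "pose" (4x4, takes a point from camera to world coordinates). Camera axes: x right, y down, z forward; pixel columns grow to the right and rows downward; lengths in m; the calibration is good to about 2 mm. The wrist camera is an equidistant fisheye: a pixel r from the principal point sees the ray r / f radians off the axis. A picture is of the moment at which its call begins. There is no depth.
- manip.job_done(): hands the job in; it is judged then, once.
The state is a dict: "time": time; "joint_pos": joint angles; "qvel": joint speeds; "joint_torque": joint torques, N m; "tool_pos": TCP position; "eef_rot": TCP orientation; "force": force on the tool from outside, world axes, zero at the start; "torque": the same for the moment, N m; "width": opening from 0.0 (shut) to 1.0 (fully open); "gripper_force": force on a finger pad.
Only numpy, scipy, OpenCV 4.12 (cv2) and the standard library are available. Lean on these libraries where they do the work, as an engineer would, in place of code of your own. Each camera call takes 0.05 s, during which the arm holds its last target. There are 200 camera calls.

## Working session

There is one attempt and no reset: what is moved stays moved. The work goes in short steps, Python scripts to look and compute and a tool call to move; the robot and the scene stay as the last step left them, time stands still between calls to the robot, and variables do not carry over. Pictures are saved under pics/ and viewed, at most 14 in all, crops included, and the job is handed in when it is done.

Besides the shell and the picture viewer there is one more tool, called after ">>>" in YAML: its name, and indented under it one key for each argument. play_rows: Moves the arm, as the interface text tells. Its arguments: {"type":"object","properties":{"targets":{"type":"array"},"newtons":{"type":"number"}},"required":["targets"]}

```bash
ls; mkdir -p pics; python3 - <<'E'
from workcell import status, optics, manip
import cv2,numpy as np
print(status.observe())
for n in ["scene","top","wrist"]:
    c=optics.capture(n); cv2.imwrite(f"pics/{n}0.png",c["pixels"][:,:,::-1]); print(n,c["fov_y"],c["cx"],c["cy"],np.round(c["pose"],4).tolist())
    np.save(f"pics/{n}0.npy",c,allow_pickle=True)
E
```

```text
pics
{'time': 0.0, 'joint_pos': array([9.05293492e-01, 1.04702713e-01, 9.64801412e-02, 1.56391593e+00,
       6.61355970e-06, 1.35310977e+00]), 'qvel': array([-0.00048328, -0.00151533,  0.000212  , -0.00032412,  0.00183463,
        0.0012115 ]), 'joint_torque': array([ 5.88682778e-04, -5.56928694e+01,  5.03649974e+01,  1.68370327e-02,
       -4.71942949e-04, -2.55913750e-05]), 'tool_pos': array([0.2595693 , 0.54057546, 0.23052632]), 'eef_rot': array([ 2.22041839e-01,  9.75036908e-01, -6.05299939e-04, -2.89801172e-04]), 'force': array([-0.11845058, -0.39163861, -0.21906755]), 'torque': array([ 0.0242069 , -0.02578897,  0.03994735]), 'gripper_force': 0.0, 'width': 0.9999297960074036}
scene 49.289479698267584 286.49973408427667 204.7471495124792 [[0.4706, -0.7667, 0.4366, -0.2091], [-0.8823, -0.4133, 0.2253, -0.3288], [0.0077, -0.4912, -0.871, 1.7152], [0.0, 0.0, 0.0, 1.0]]
top 53.467547236339165 280.5520439974543 209.54479130701225 [[0.0279, -0.9853, 0.1687, 0.3907], [-0.9995, -0.0252, 0.0185, 0.0969], [-0.014, -0.1692, -0.9855, 1.4779], [0.0, 0.0, 0.0, 1.0]]
wrist 65.70646984690485 283.56000051841835 210.73133380769755 [[0.4335, 0.8679, 0.2427, 0.1984], [0.9012, -0.4169, -0.1189, 0.5706], [-0.002, 0.2702, -0.9628, 0.3734], [0.0, 0.0, 0.0, 1.0]]
```

View pics/top0.png

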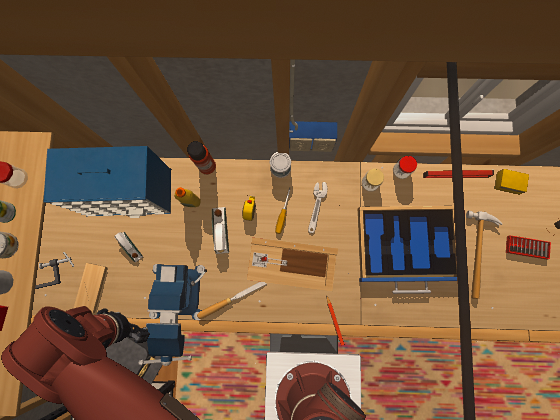

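View pics/scene0.png

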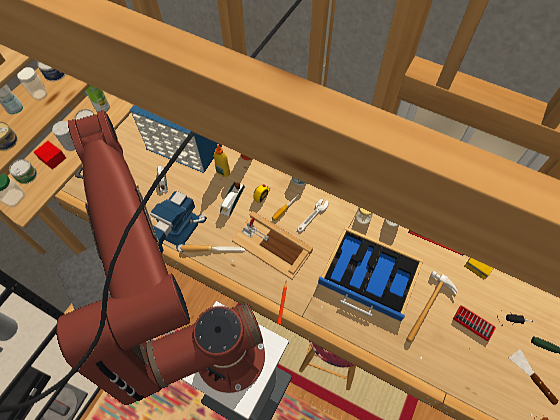

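The top view shows two plane-like things, at (220,230) and (128,247). The first is longer and stands near the other tools. The tape is at (249,207), the screwdriver at (283,213), the wrench at (317,207) and the drawer at (408,243). I'll enlarge a crop to confirm and rectify.

```bash
cat > h.py <<'E'
import numpy as np,cv2
def load(n): return np.load(f"pics/{n}.npy",allow_pickle=True).item()
def rays(c,uv):
    uv=np.atleast_2d(np.asarray(uv,float)); H=c["pixels"].shape[0]
    f=H/2/np.tan(np.radians(c["fov_y"])/2)
    d=(uv-[c["cx"],c["cy"]])/f
    return c["pose"][:3,3], np.c_[d,np.ones(len(d))]@c["pose"][:3,:3].T
def fishrays(c,uv):
    uv=np.atleast_2d(np.asarray(uv,float)); f=210/np.tan(np.radians(c["fov_y"])/2)
    p=uv-[c["cx"],c["cy"]]; r=np.linalg.norm(p,axis=1,keepdims=True)+1e-9; t=r/f
    return c["pose"][:3,3], np.c_[p/r*np.sin(t),np.cos(t)]@c["pose"][:3,:3].T
def onz(o,d,z): return o+d*((z-o[2])/d[:,2])[:,None]
def proj(c,P,fish=False):
    q=(np.atleast_2d(P)-c["pose"][:3,3])@c["pose"][:3,:3]; f=210/np.tan(np.radians(c["fov_y"])/2)
    if fish:
        r=np.hypot(q[:,0],q[:,1]); t=np.arctan2(r,q[:,2]); return q[:,:2]/r[:,None]*t[:,None]*f+[c["cx"],c["cy"]]
    return q[:,:2]/q[:,2:]*f+[c["cx"],c["cy"]]
def rect(c,x0,x1,y0,y1,z,s,fish=False):
    # orthophoto on plane z: row0=x1 (far), col0=y1 (left); s px per m
    h,w=int((x1-x0)*s),int((y1-y0)*s)
    r,q=np.mgrid[:h,:w]; P=np.c_[(x1-r/s).ravel(),(y1-q/s).ravel(),np.full(h*w,z)]
    m=proj(c,P,fish).astype(np.float32).reshape(h,w,2)
    return cv2.remap(c["pixels"][:,:,::-1].copy(),m[...,0],m[...,1],cv2.INTER_CUBIC)
E
python3 - <<'E'
from h import *
c=load("top0")
for n,p in dict(plane=(220,230),small=(128,247),tape=(249,207),scr=(283,213),wr=(317,207),dr=(408,243),jar=(373,178),glue=(187,196)).items(): print(n,onz(*rays(c,p),0.0).round(3))
a=cv2.resize(c["pixels"][165:295,100:350,::-1],None,fx=3.2,fy=3.2,interpolation=cv2.INTER_CUBIC);cv2.imwrite("pics/cropA.png",a[:600])
a=cv2.resize(c["pixels"][160:300,350:465,::-1],None,fx=4,fy=4,interpolation=cv2.INTER_CUBIC);cv2.imwrite("pics/cropB.png",a)
E
```

```text
plane [[0.564 0.339 0.   ]]
small [[0.495 0.664 0.   ]]
tape [[0.65  0.239 0.   ]]
scr [[0.631 0.116 0.   ]]
wr [[ 0.656 -0.006  0.   ]]
dr [[ 0.535 -0.329  0.   ]]
jar [[ 0.768 -0.208  0.   ]]
glue [[0.685 0.466 0.   ]]
```

View pics/cropA.png

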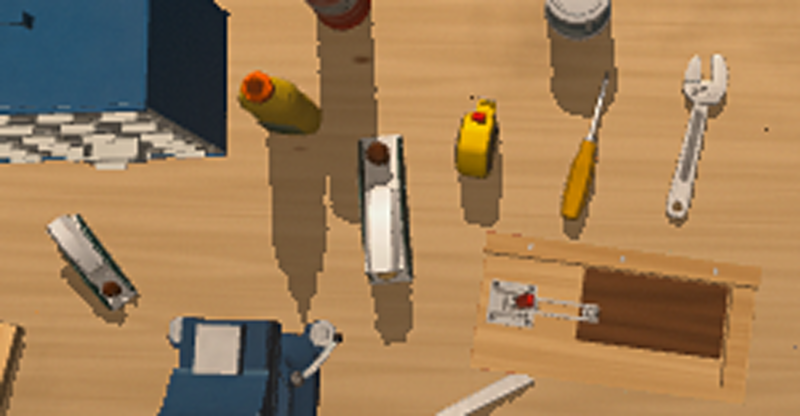

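View pics/cropB.png

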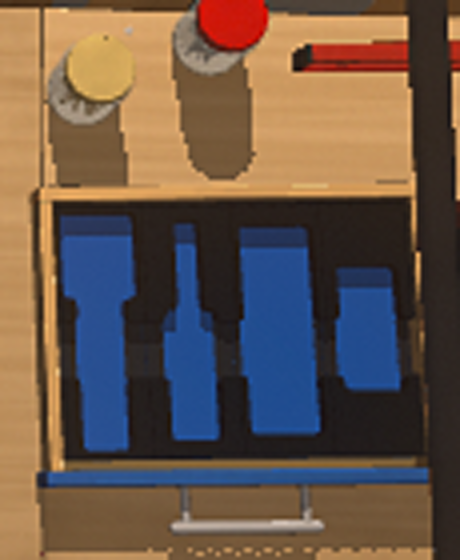

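The larger plane is the one at crop A (385,210), which is top (220,230). It is about 45 px long against about 33 px for the one at crop A (90,260), so it is the one meant. The drawer, left to right, holds wrench, screwdriver, plane and tape cut-outs. Narrow/head ends point away from the robot.

```bash
cat >> h.py <<'E'
def blobs(mask,amin):
    cs,_=cv2.findContours(mask,cv2.RETR_EXTERNAL,cv2.CHAIN_APPROX_NONE); return [k[:,0].astype(float) for k in cs if cv2.contourArea(k)>amin]
def box(P): # rotated box on plane -> centre, length, width, angle of long axis deg
    (c,(a,b),t)=cv2.minAreaRect((P[:,:2]*1000).astype(np.float32))
    if a<b: a,b,t=b,a,t+90
    return np.round([c[0]/1e3,c[1]/1e3],4),round(a,1),round(b,1),round((t+180)%180,1)
def plan(s,xyz,ang):  # shift in tool mm & turn deg about tool z so tool y lies at world angle ang (mod 180)
    from scipy.spatial.transform import Rotation as R
    r=R.from_quat(s["eef_rot"]); y=r.as_matrix()[:,1]; cur=np.degrees(np.arctan2(y[1],y[0]))
    t=(cur-ang+90)%180-90
    tgt=R.from_euler('z',0)
    # target orientation: exact down with tool y at cur-t
    a=np.radians(cur-t); Y=np.array([np.cos(a),np.sin(a),0]); Z=np.array([0,0,-1.]); T=np.c_[np.cross(Y,Z),Y,Z]
    rv=(r.inv()*R.from_matrix(T)).as_rotvec(degrees=True)
    print("turn",rv.round(1),"shift",(r.inv().apply(np.array(xyz)-s["tool_pos"])*1000).round(1),"t",s["time"],"q6",s["joint_pos"][5].round(2))
E
python3 - <<'E'
from h import *
from workcell import status
c=load("top0"); hsv=cv2.cvtColor(c["pixels"],cv2.COLOR_RGB2HSV)
b=cv2.inRange(hsv,(100,120,50),(125,255,255)); 
for k in blobs(b,100):
    if k[:,0].mean()>360 and k[:,1].mean()<272:
        lo=onz(*rays(c,k),.02); hi=onz(*rays(c,k),.036)
        print("cut",k.mean(0).round(),box(lo),"yright(floor)",lo[:,1].min().round(4),"yleft(rim)",hi[:,1].max().round(4),"x",hi[:,0].min().round(4),lo[:,0].max().round(4))
y=cv2.inRange(hsv,(18,150,90),(32,255,255))
for k in blobs(y,40):
    if 230<k[:,0].mean()<300: print("yel",k.mean(0).round(),box(onz(*rays(c,k),.011)))
g=cv2.inRange(hsv,(0,0,110),(180,70,255)); g[:,:300]=0; g[240:]=0;g[:,335:]=0
for k in blobs(g,60): print("wr",k.mean(0).round(),box(onz(*rays(c,k),.008)))
s=status.observe(); plan(s,(.56,.02,.30),90)
E
```

```text
cut [441. 242.] (array([ 0.5404, -0.4392]), 106.5, 51.8, 178.1) yright(floor) -0.4645 yleft(rim) -0.4064 x 0.4865 0.593
cut [419. 242.] (array([ 0.537 , -0.3605]), 178.0, 64.8, 1.6) yright(floor) -0.3943 yleft(rim) -0.3245 x 0.4469 0.6266
cut [397. 244.] (array([ 0.5349, -0.2834]), 185.5, 43.8, 2.6) yright(floor) -0.3079 yleft(rim) -0.2594 x 0.4415 0.6277
cut [375. 241.] (array([ 0.5317, -0.2052]), 203.7, 63.0, 179.6) yright(floor) -0.2371 yleft(rim) -0.171 x 0.4294 0.6334
yel [281. 221.] (array([0.6011, 0.1234]), 90.4, 25.9, 167.6)
yel [248. 207.] (array([0.6458, 0.2425]), 88.1, 36.8, 173.4)
wr [317. 204.] (array([ 0.6555, -0.0084]), 187.1, 45.5, 173.5)
turn [ -0.1  -0.  -25.7] shift [-496.2 -339.3  -69.1] t 0.15 q6 1.35
```

Careful with the scale: shifts go in shares of 1000 mm and turns go in shares of 360 degrees. That gives: -490 mm is -0.49, -340 mm is -0.34, -26 degrees is -0.0722.

>>> play_rows:
  targets:
    - [[0,0,-0.0722],[-0.49,-0.34,-0.04],-1]
    - [[0,0,-0.0722],[-0.49,-0.34,-0.04],-1]
    - [[0,0,-0.0722],[-0.49,-0.34,-0.04],-1]
    - [[0,0,-0.0722],[-0.49,-0.34,-0.04],-1]
    - [[0,0,-0.0722],[-0.49,-0.34,-0.04],-1]
    - [[0,0,-0.0722],[-0.49,-0.34,-0.04],-1]
    - [[0,0,-0.0722],[-0.49,-0.34,-0.04],-1]
    - [[0,0,-0.0722],[-0.49,-0.34,-0.04],-1]
    - [[0,0,-0.0722],[-0.49,-0.34,-0.04],-1]
    - [[0,0,-0.0722],[-0.49,-0.34,-0.04],-1]
    - [[0,0,-0.0722],[-0.49,-0.34,-0.04],-1]
    - [[0,0,-0.0722],[-0.49,-0.34,-0.04],-1]

```text
time: 1.35
tool_pos: [0.5506, 0.0278, 0.2707]
eef_rot: [-0.003, 1.0, 0.0, 0.0]
force: [0.8, 1.2, 0.2]
width: 1.001
gripper_force: 0.0
```

>>> play_rows:
  targets:
    - [[0,0,0],[0,0,0],-1]
    - [[0,0,0],[0,0,0],-1]
    - [[0,0,0],[0,0,0],-1]

```text
time: 1.65
tool_pos: [0.5496, 0.0305, 0.2706]
eef_rot: [-0.003, 1.0, 0.0, -0.0]
force: [-1.0, -0.7, 0.2]
width: 1.001
gripper_force: 0.0
```

```bash
python3 - <<'E'
from h import *
from workcell import status,optics
s=status.observe(); print(s["tool_pos"],s["force"]); plan(s,(.56,.02,.30),90)
c=optics.capture("wrist"); np.save("pics/wrist1.npy",c,allow_pickle=True)
cv2.imwrite("pics/wrist1.png",c["pixels"][:,:,::-1])
E
```

```text
[0.54957017 0.03050518 0.27060505] [-1.00562823 -0.71212635  0.24961365]
turn [ 0.  -0.   0.4] shift [-10.3 -10.6 -29.4] t 1.65 q6 -0.19
```

View pics/wrist1.png

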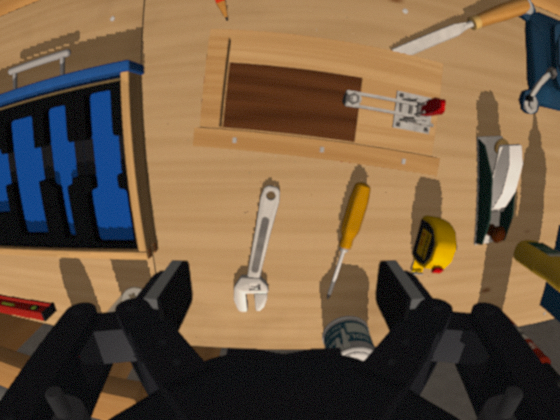

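The wrist view (upside down) shows the wrench from (268,190) to (252,308), the screwdriver from (362,185) to (330,296), the tape at (435,243) and the plane at (497,190). The open fingers are at the bottom.

```bash
python3 - <<'E'
from h import *
from workcell import status
c=load("wrist1"); hsv=cv2.cvtColor(c["pixels"],cv2.COLOR_RGB2HSV)
g=cv2.inRange(hsv,(0,0,110),(180,75,255)); g[:,:225]=0; g[:,295:]=0;g[:175]=0;g[318:]=0
g=cv2.morphologyEx(g,cv2.MORPH_CLOSE,np.ones((7,7)))
for k in blobs(g,300): print("wr",k.mean(0).round(),box(onz(*fishrays(c,k),.009)))
y=cv2.inRange(hsv,(18,150,90),(32,255,255))
for k in blobs(y,300): print("yel",k.mean(0).round(),box(onz(*fishrays(c,k),.011)))
# plane: dark green
p=cv2.inRange(hsv,(60,60,10),(100,255,110)); p[:,:465]=0;
for k in blobs(p,150): print("plane grn",k.mean(0).round(),k.min(0),k.max(0),box(onz(*fishrays(c,k),.0)),box(onz(*fishrays(c,k),.039)))
b=cv2.inRange(hsv,(100,120,50),(125,255,255))
for k in blobs(b,500): print("blue",k.mean(0).round(),box(onz(*fishrays(c,k),.02)))
E
```

```text
wr [258. 256.] (array([ 0.6551, -0.0086]), 191.8, 47.6, 172.9)
yel [436. 247.] (array([0.6486, 0.2552]), 87.3, 65.1, 166.4)
yel [354. 215.] (array([0.601 , 0.1223]), 90.5, 25.8, 166.5)
plane grn [507. 215.] [501. 199.] [513. 230.] (array([0.6   , 0.3839]), 50.6, 23.0, 165.5) (array([0.5888, 0.3505]), 45.9, 20.8, 165.5)
plane grn [483. 192.] [477. 142.] [490. 242.] (array([0.569 , 0.3315]), 155.6, 21.9, 7.4) (array([0.5607, 0.303 ]), 140.9, 19.9, 7.4)
blue [ 29. 174.] (array([ 0.5366, -0.3608]), 182.5, 68.6, 2.3)
blue [ 64. 167.] (array([ 0.5339, -0.2834]), 191.8, 48.0, 2.9)
blue [108. 168.] (array([ 0.5313, -0.2107]), 207.4, 60.8, 2.1)
blue [70. 81.] (array([ 0.4056, -0.2875]), 275.4, 21.0, 91.9)
blue [538.  42.] (array([0.3308, 0.4206]), 106.9, 59.2, 12.3)
```

```bash
python3 - <<'E'
from h import *
from workcell import status
s=status.observe(); plan(s,(.6384,-.0065,.060),83.2); plan(s,(.6384,-.0065,.003),83.2)
E
```

```text
turn [ 0.  -0.   7.2] shift [-88.6 -38.1 210.8] t 1.7 q6 -0.19
turn [ 0.  -0.   7.2] shift [-88.6 -38.1 267.8] t 1.7 q6 -0.19
```

To row units: 268 mm is 0.268, 265 mm is 0.265, 7 degrees is 0.0194.

>>> play_rows:
  targets:
    - [[0,0,0.0194],[-0.0885,-0.038,0.211],-0.6]
    - [[0,0,0.0194],[-0.0885,-0.038,0.211],-0.6]
    - [[0,0,0.0194],[-0.0885,-0.038,0.211],-0.6]
    - [[0,0,0.0194],[-0.0885,-0.038,0.211],-0.6]
    - [[0,0,0.0194],[-0.0885,-0.038,0.211],-0.6]
    - [[0,0,0.0194],[-0.0885,-0.038,0.211],-0.6]
    - [[0,0,0.0194],[-0.0885,-0.038,0.235],-0.6]
    - [[0,0,0.0194],[-0.0885,-0.038,0.255],-0.6]
    - [[0,0,0.0194],[-0.0885,-0.038,0.265],-0.6]
    - [[0,0,0.0194],[-0.0885,-0.038,0.268],-0.6]
    - [[0,0,0.0194],[-0.0885,-0.038,0.268],-0.6]
    - [[0,0,0.0194],[-0.0885,-0.038,0.268],-0.6]

```text
time: 2.9
tool_pos: [0.6396, -0.0076, 0.0044]
eef_rot: [0.058, 0.998, -0.0, 0.001]
force: [0.8, 0.4, 0.4]
width: 0.799
gripper_force: 0.0
```

>>> play_rows:
  targets:
    - [[0,0,0],[0,0,0],1]
    - [[0,0,0],[0,0,0],1]
    - [[0,0,0],[0,0,0],1]
    - [[0,0,0],[0,0,0],1]
    - [[0,0,0],[0,0,0],1]
    - [[0,0,0],[0,0,0],1]
    - [[0,0,0],[0,0,0],1]
    - [[0,0,0],[0,0,0],1]
  newtons: 50

```text
time: 3.7
tool_pos: [0.6391, -0.0077, 0.0034]
eef_rot: [0.058, 0.998, 0.0, 0.0]
force: [-1.2, 0.6, 6.1]
width: 0.26
gripper_force: 49.4
```

To row units: -120 mm is -0.12, -100 mm is -0.1.

>>> play_rows:
  targets:
    - [[0,0,0],[0,0,-0.01],1]
    - [[0,0,0],[0,0,-0.03],1]
    - [[0,0,0],[0,0,-0.06],1]
    - [[0,0,0],[0,0,-0.1],1]
    - [[0,0,0],[0,0,-0.12],1]
    - [[0,0,0],[0,0,-0.12],1]
    - [[0,0,0],[0,0,-0.12],1]

```text
time: 4.4
tool_pos: [0.6384, -0.0077, 0.1219]
eef_rot: [0.058, 0.998, 0.0, -0.0]
force: [0.1, 0.4, -3.7]
width: 0.259
gripper_force: 49.3
```

```bash
python3 - <<'E'
from h import *
from workcell import status
s=status.observe(); print(s["width"],s["gripper_force"],s["force"]); plan(s,(.5152,-.2069,.124),92); plan(s,(.5152,-.2069,.0245),92)
E
```

```text
0.25867520775003805 49.287235291094476 [ 0.12683925  0.42326231 -3.73450703]
turn [ 0.  -0.  -8.7] shift [  99.3 -212.1   -2. ] t 4.4 q6 -0.1
turn [ 0.  -0.  -8.7] shift [  99.2 -212.2   97.5] t 4.4 q6 -0.1
```

To row units: -212 mm is -0.212, 99.5 mm is 0.0995, -8.7 degrees is -0.0242.

>>> play_rows:
  targets:
    - [[0,0,-0.0242],[0.0995,-0.212,0],1]
    - [[0,0,-0.0242],[0.0995,-0.212,0],1]
    - [[0,0,-0.0242],[0.0995,-0.212,0],1]
    - [[0,0,-0.0242],[0.0995,-0.212,0],1]
    - [[0,0,-0.0242],[0.0995,-0.212,0],1]
    - [[0,0,-0.0242],[0.0995,-0.212,0],1]
    - [[0,0,-0.0242],[0.0995,-0.212,0.02],1]
    - [[0,0,-0.0242],[0.0995,-0.212,0.03],1]
    - [[0,0,-0.0242],[0.0995,-0.212,0.03],1]
    - [[0,0,-0.0242],[0.0995,-0.212,0.03],1]

```text
time: 5.4
tool_pos: [0.515, -0.2059, 0.092]
eef_rot: [-0.018, 1.0, 0.001, -0.001]
force: [0.7, -0.1, -2.8]
width: 0.26
gripper_force: 49.6
```

```bash
python3 - <<'E'
from h import *
from workcell import status,optics
s=status.observe(); plan(s,(.5152,-.2069,.0245),92)
c=optics.capture("wrist"); np.save("pics/wrist2.npy",c,allow_pickle=True)
cv2.imwrite("pics/wrist2.png",c["pixels"][:,:,::-1])
E
```

```text
turn [ 0.1 -0.1  0.1] shift [-0.2 -1.1 67.5] t 5.4 q6 -0.65
```

View pics/wrist2.png

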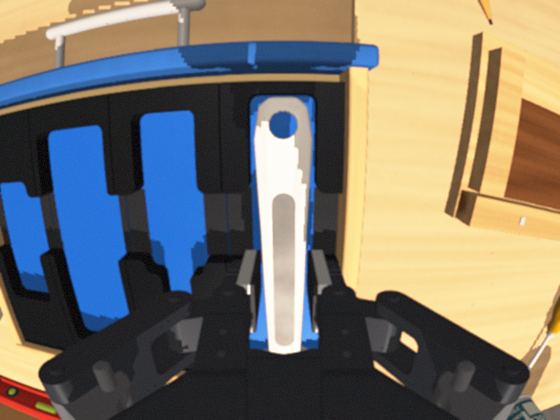

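The wrench hangs squarely over its cut-out: its handle end is at (283,105), inside the slot at columns 249–316. Lowering.

To row units: 67.5 mm is 0.0675, 66 mm is 0.066.

>>> play_rows:
  targets:
    - [[0,0,0],[0,-0.001,0.025],1]
    - [[0,0,0],[0,-0.001,0.045],1]
    - [[0,0,0],[0,-0.001,0.056],1]
    - [[0,0,0],[0,-0.001,0.062],1]
    - [[0,0,0],[0,-0.001,0.066],1]
    - [[0,0,0],[0,-0.001,0.0675],1]
    - [[0,0,0],[0,-0.001,0.0675],1]
    - [[0,0,0],[0,-0.001,0.0675],1]

```text
time: 6.25
tool_pos: [0.5157, -0.208, 0.0259]
eef_rot: [-0.018, 1.0, -0.0, 0.0]
force: [0.6, 0.2, -2.8]
width: 0.258
gripper_force: 49.5
```

To row units: 2.5 mm is 0.0025, 1.5 mm is 0.0015.

>>> play_rows:
  targets:
    - [[0,0,0],[0,0,0.0015],1]
    - [[0,0,0],[0,0,0.0025],1]
    - [[0,0,0],[0,0,0.0025],1]
    - [[0,0,0],[0,0,0.0025],0.1]
    - [[0,0,0],[0,0,0.0025],0.1]
    - [[0,0,0],[0,0,0.0025],0.1]
    - [[0,0,0],[0,0,0.0025],0.1]

```text
time: 6.95
tool_pos: [0.5154, -0.2077, 0.0227]
eef_rot: [-0.018, 1.0, 0.0, 0.0]
force: [-0.0, -0.4, 0.2]
width: 0.449
gripper_force: 0.0
```

To row units: -200 mm is -0.2, -160 mm is -0.16.

>>> play_rows:
  targets:
    - [[0,0,0],[0,0,-0.02],0.1]
    - [[0,0,0],[0,0,-0.06],0.1]
    - [[0,0,0],[0,0,-0.11],0.1]
    - [[0,0,0],[0,0,-0.16],0.1]
    - [[0,0,0],[0,0,-0.2],0]
    - [[0,0,0],[0,0,-0.2],0]
    - [[0,0,0],[0,0,-0.2],0]

```text
time: 7.65
tool_pos: [0.5159, -0.2081, 0.2235]
eef_rot: [-0.018, 1.0, -0.001, 0.001]
force: [-0.4, 0.2, 0.1]
width: 0.496
gripper_force: 0.0
```

```bash
python3 - <<'E'
from h import *
from workcell import status,optics
s=status.observe()
# screwdriver: handle box centre is at y=+42
c=load("wrist1")
a=np.radians(166.9); hc=np.array([.601,.1226]); yd=np.array([np.cos(a),np.sin(a)]); g=hc-yd*.025; print(g)
plan(s,(*g,.14),76.9); plan(s,(*g,.006),76.9)
c=optics.capture("wrist"); np.save("pics/wrist3.npy",c,allow_pickle=True)
cv2.imwrite("pics/wrist3.png",c["pixels"][:,:,::-1])
E
```

```text
[0.6253494  0.11693372]
turn [-0.1  0.1 15.1] shift [-120.9  321.    83.3] t 7.65 q6 -0.65
turn [-0.1  0.1 15.1] shift [-120.7  321.1  217.3] t 7.65 q6 -0.65
```

View pics/wrist3.png

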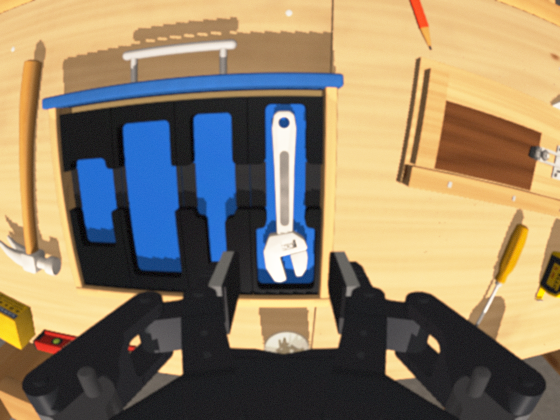

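The wrench lies in its cut-out (jaw at (288,255), handle end at (284,115)), clear of the foam on all sides. Next is the screwdriver. I'll re-measure the inserts from this view in the same step.

```bash
python3 - <<'E'
from h import *
c=load("wrist3"); hsv=cv2.cvtColor(c["pixels"],cv2.COLOR_RGB2HSV)
b=cv2.inRange(hsv,(100,120,50),(125,255,255))
for k in blobs(b,900):
    lo=onz(*fishrays(c,k),.02); hi=onz(*fishrays(c,k),.036)
    print(k.mean(0).round(),box(lo),box(hi),"y floor",lo[:,1].min().round(4),lo[:,1].max().round(4),"rim",hi[:,1].min().round(4),hi[:,1].max().round(4),"x",lo[:,0].min().round(4),lo[:,0].max().round(4),hi[:,0].min().round(4),hi[:,0].max().round(4))
E
```

```text
[ 97. 200.] (array([ 0.5411, -0.4373]), 109.6, 57.2, 1.6) (array([ 0.5367, -0.4268]), 104.6, 54.6, 1.6) y floor -0.4671 -0.4089 rim -0.4552 -0.3997 x 0.4863 0.5964 0.4845 0.5895
[153. 195.] (array([ 0.5374, -0.3604]), 183.8, 67.2, 2.1) (array([ 0.5333, -0.3535]), 175.4, 64.1, 2.1) y floor -0.3964 -0.3267 rim -0.3878 -0.3213 x 0.4451 0.6298 0.4452 0.6214
[215. 182.] (array([ 0.5246, -0.2837]), 172.9, 48.1, 3.7) (array([ 0.521 , -0.2803]), 164.9, 45.9, 3.7) y floor -0.3098 -0.2592 rim -0.3052 -0.257 x 0.4387 0.6116 0.4391 0.604
[285. 200.] (array([ 0.5318, -0.2063]), 207.8, 68.7, 2.1) (array([ 0.5279, -0.2065]), 198.2, 65.5, 2.1) y floor -0.2389 -0.1686 rim -0.2375 -0.1705 x 0.4274 0.6366 0.4284 0.6278
[193.  87.] (array([ 0.4084, -0.3357]), 370.2, 17.2, 92.1) (array([ 0.4102, -0.3299]), 353.1, 16.4, 92.1) y floor -0.5206 -0.1507 rim -0.5063 -0.1534 x 0.394 0.4219 0.3965 0.4231
```

To row units: 321 mm is 0.321, -121 mm is -0.121, 15 degrees is 0.0417.

>>> play_rows:
  targets:
    - [[0,0,0.0417],[-0.121,0.321,0.04],0]
    - [[0,0,0.0417],[-0.121,0.321,0.04],0]
    - [[0,0,0.0417],[-0.121,0.321,0.04],0]
    - [[0,0,0.0417],[-0.121,0.321,0.04],0]
    - [[0,0,0.0417],[-0.121,0.321,0.04],0]
    - [[0,0,0.0417],[-0.121,0.321,0.08],0]
    - [[0,0,0.0417],[-0.121,0.321,0.12],-0.3]
    - [[0,0,0.0417],[-0.121,0.321,0.12],-0.3]
    - [[0,0,0.0417],[-0.121,0.321,0.12],-0.3]
    - [[0,0,0.0417],[-0.121,0.321,0.12],-0.3]

```text
time: 8.7
tool_pos: [0.6232, 0.1176, 0.1005]
eef_rot: [0.112, 0.994, -0.0, -0.002]
force: [-0.2, -0.4, 0.2]
width: 0.649
gripper_force: 0.0
```

```bash
python3 - <<'E'
from h import *
from workcell import status,optics
c=optics.capture("wrist"); np.save("pics/wrist4.npy",c,allow_pickle=True)
s=status.observe()
hsv=cv2.cvtColor(c["pixels"],cv2.COLOR_RGB2HSV)
y=cv2.inRange(hsv,(18,150,90),(32,255,255))
for k in blobs(y,300): print("yel",k.mean(0).round(),k.min(0),k.max(0),box(onz(*fishrays(c,k),.011)),box(onz(*fishrays(c,k),.066)))
plan(s,(.6253,.1169,.005),76.9)
E
```

```text
yel [451. 209.] [417. 154.] [487. 258.] (array([0.6499, 0.2571]), 87.2, 64.2, 164.9) (array([0.628 , 0.2277]), 66.6, 49.0, 164.9)
yel [282. 183.] [266. 124.] [301. 244.] (array([0.6019, 0.1223]), 90.1, 25.8, 167.7) (array([0.5914, 0.1249]), 68.8, 19.7, 167.7)
turn [-0.  -0.1  0.1] shift [-1.1  0.2 97.3] t 8.75 q6 0.21
```

To row units: 97 mm is 0.097, 95 mm is 0.095.

>>> play_rows:
  targets:
    - [[0,0,0],[-0.002,0,0.04],-0.3]
    - [[0,0,0],[-0.002,0,0.07],-0.3]
    - [[0,0,0],[-0.002,0,0.088],-0.3]
    - [[0,0,0],[-0.002,0,0.095],-0.3]
    - [[0,0,0],[-0.002,0,0.097],-0.3]
    - [[0,0,0],[-0.002,0,0.097],-0.3]
    - [[0,0,0],[-0.002,0,0.097],-0.3]

```text
time: 9.45
tool_pos: [0.628, 0.1167, 0.0076]
eef_rot: [0.113, 0.994, 0.0, 0.001]
force: [0.4, 0.6, 1.3]
width: 0.649
gripper_force: 0.0
```

>>> play_rows:
  targets:
    - [[0,0,0],[0,0,0],1]
    - [[0,0,0],[0,0,0],1]
    - [[0,0,0],[0,0,0],1]
    - [[0,0,0],[0,0,0],1]
    - [[0,0,0],[0,0,0],1]
    - [[0,0,0],[0,0,0],1]
    - [[0,0,0],[0,0,0],1]

```text
time: 10.15
tool_pos: [0.6273, 0.1169, 0.0068]
eef_rot: [0.113, 0.994, -0.0, 0.001]
force: [-0.9, 0.1, 6.5]
width: 0.255
gripper_force: 48.0
```

```bash
python3 - <<'E'
from h import *
from workcell import status
s=status.observe(); print(s["tool_pos"],s["eef_rot"],s["width"],s["gripper_force"],s["force"])
E
```

```text
[0.62727245 0.11694584 0.00676043] [ 1.12765709e-01  9.93621440e-01 -3.36247140e-05  5.72336690e-04] 0.2547368283136447 48.00274376291782 [-0.94322368  0.11004282  6.49142669]
```

To row units: -120 mm is -0.12, -100 mm is -0.1.

>>> play_rows:
  targets:
    - [[0,0,0],[0,0,-0.01],1]
    - [[0,0,0],[0,0,-0.03],1]
    - [[0,0,0],[0,0,-0.06],1]
    - [[0,0,0],[0,0,-0.1],1]
    - [[0,0,0],[0,0,-0.12],1]
    - [[0,0,0],[0,0,-0.12],1]
    - [[0,0,0],[0,0,-0.12],1]

```text
time: 10.85
tool_pos: [0.6268, 0.117, 0.1257]
eef_rot: [0.113, 0.994, 0.0, 0.0]
force: [0.1, 0.8, -0.8]
width: 0.252
gripper_force: 48.4
```

```bash
python3 - <<'E'
from h import *
from workcell import status
s=status.observe(); plan(s,(.5184,-.2833,.090),91.8)
E
```

```text
turn [  0.    0.  -14.8] shift [  15.9 -414.4   35.6] t 10.85 q6 0.21
```

To row units: -414.5 mm is -0.4145, 35 mm is 0.035, -15 degrees is -0.0417.

>>> play_rows:
  targets:
    - [[0,0,-0.0417],[0.016,-0.4145,0],1]
    - [[0,0,-0.0417],[0.016,-0.4145,0],1]
    - [[0,0,-0.0417],[0.016,-0.4145,0],1]
    - [[0,0,-0.0417],[0.016,-0.4145,0],1]
    - [[0,0,-0.0417],[0.016,-0.4145,0],1]
    - [[0,0,-0.0417],[0.016,-0.4145,0],1]
    - [[0,0,-0.0417],[0.016,-0.4145,0],1]
    - [[0,0,-0.0417],[0.016,-0.4145,0],1]
    - [[0,0,-0.0417],[0.016,-0.4145,0],1]
    - [[0,0,-0.0417],[0.016,-0.4145,0.015],1]
    - [[0,0,-0.0417],[0.016,-0.4145,0.035],1]
    - [[0,0,-0.0417],[0.016,-0.4145,0.035],1]

```text
time: 12.05
tool_pos: [0.5164, -0.2804, 0.0859]
eef_rot: [-0.018, 1.0, 0.003, -0.003]
force: [-0.9, 0.6, -1.0]
width: 0.249
gripper_force: 48.6
```

```bash
python3 - <<'E'
from h import *
from workcell import status,optics
s=status.observe(); plan(s,(.5184,-.2833,.028),91.8); print(s["width"],s["gripper_force"])
c=optics.capture("wrist"); np.save("pics/wrist5.npy",c,allow_pickle=True)
cv2.imwrite("pics/wrist5.png",c["pixels"][:,:,::-1])
E
```

```text
turn [ 0.3 -0.3  0.3] shift [-2.2 -3.3 57.9] t 12.05 q6 -0.76
0.2485738245250754 48.61036453745328
```

View pics/wrist5.png

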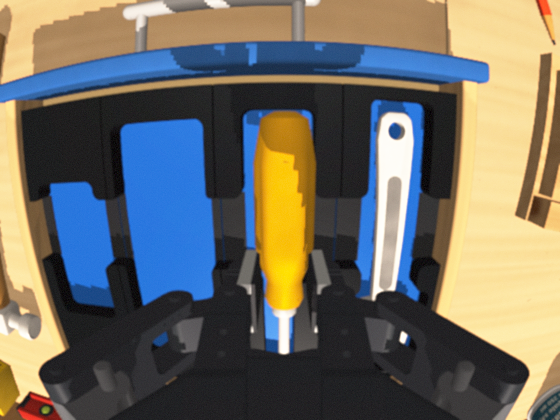

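The screwdriver hangs over its slot, with the handle end at (285,112) and the slot end at row 108. I'll let it settle, then check the handle-end position.

To row units: 10 mm is 0.01.

>>> play_rows:
  targets:
    - [[0,0,0],[0,0,0.01],1]
    - [[0,0,0],[0,0,0.01],1]
    - [[0,0,0],[0,0,0.01],1]

```text
time: 12.4
tool_pos: [0.5184, -0.283, 0.0809]
eef_rot: [-0.018, 1.0, 0.0, 0.0]
force: [-0.9, -0.9, -0.7]
width: 0.256
gripper_force: 48.6
```

```bash
python3 - <<'E'
from h import *
from workcell import status,optics
s=status.observe(); plan(s,(.5184,-.2833,.028),91.8); print(s["tool_pos"],s["width"],s["gripper_force"])
c=optics.capture("wrist")
hsv=cv2.cvtColor(c["pixels"],cv2.COLOR_RGB2HSV)
y=cv2.inRange(hsv,(18,150,90),(32,255,255)); y[:,:230]=0
for k in blobs(y,900):
    if k[:,0].max()<350: print("yel",k.min(0),k.max(0),box(onz(*fishrays(c,k),s["tool_pos"][2]+.004)), onz(*fishrays(c,k[k[:,1].argmin()]),s["tool_pos"][2]+.004))
E
```

```text
turn [0.  0.  0.3] shift [ 0.1 -0.3 52.9] t 12.4 q6 -0.76
[ 0.51844671 -0.28301392  0.08085377] 0.2563616204250579 48.61642034724355
yel [255. 112.] [313. 309.] (array([ 0.4933, -0.2838]), 94.3, 25.3, 1.8) [[ 0.4463209  -0.2879529   0.08485377]]
```

To row units: 55 mm is 0.055, 53 mm is 0.053.

>>> play_rows:
  targets:
    - [[0,0,0],[0,0,0.02],1]
    - [[0,0,0],[0,0,0.038],1]
    - [[0,0,0],[0,0,0.048],1]
    - [[0,0,0],[0,0,0.053],1]
    - [[0,0,0],[0,0,0.055],1]
    - [[0,0,0],[0,0,0.055],1]
    - [[0,0,0],[0,0,0.055],1]

```text
time: 13.15
tool_pos: [0.5188, -0.2838, 0.0268]
eef_rot: [-0.018, 1.0, -0.0, 0.001]
force: [-0.4, 1.5, 2.3]
width: 0.253
gripper_force: 48.9
```

Contact is felt, so I'll release, rise and look at the tape and plane.

To row units: -200 mm is -0.2, -160 mm is -0.16.

>>> play_rows:
  targets:
    - [[0,0,0],[0,0,0],0.1]
    - [[0,0,0],[0,0,0],0.1]
    - [[0,0,0],[0,0,0],0.1]
    - [[0,0,0],[0,0,0],0.1]
    - [[0,0,0],[0,0,-0.02],0.1]
    - [[0,0,0],[0,0,-0.06],0.1]
    - [[0,0,0],[0,0,-0.11],0.1]
    - [[0,0,0],[0,0,-0.16],0.1]
    - [[0,0,0],[0,0,-0.2],0]
    - [[0,0,0],[0,0,-0.2],0]
    - [[0,0,0],[0,0,-0.2],0]

```text
time: 14.25
tool_pos: [0.5187, -0.2839, 0.2265]
eef_rot: [-0.018, 1.0, -0.001, 0.001]
force: [0.1, -0.6, -0.9]
width: 0.499
gripper_force: 0.0
```

```bash
python3 - <<'E'
from h import *
from workcell import status,optics
s=status.observe(); plan(s,(.58,.24,.24),83)
c=optics.capture("wrist"); np.save("pics/wrist6.npy",c,allow_pickle=True)
cv2.imwrite("pics/wrist6.png",c["pixels"][:,:,::-1])
hsv=cv2.cvtColor(c["pixels"],cv2.COLOR_RGB2HSV)
y=cv2.inRange(hsv,(18,150,90),(32,255,255))
for k in blobs(y,900): print("yel",k.min(0),k.max(0),box(onz(*fishrays(c,k),.031)))
E
```

```text
turn [-0.1  0.1  9. ] shift [-79.9 521.3 -14. ] t 14.25 q6 -0.76
yel [  8. 296.] [ 65. 356.] (array([ 0.7613, -0.6906]), 133.3, 120.3, 77.7)
yel [273. 119.] [295. 202.] (array([ 0.4921, -0.2847]), 88.1, 23.2, 2.0)
```

View pics/wrist6.png

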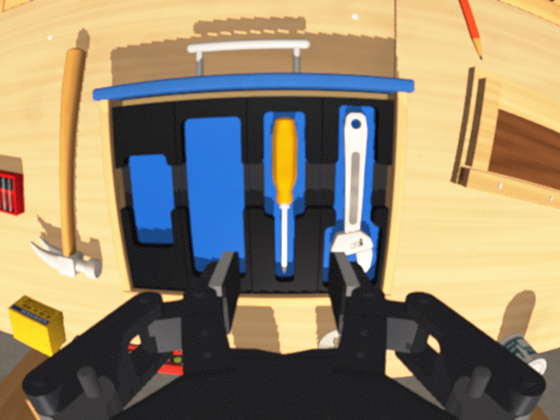

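The screwdriver lies straight in its slot, handle end at (284,120) and tip at (284,272). On to the tape measure.

To row units: 521 mm is 0.521, -80 mm is -0.08, 9 degrees is 0.025.

>>> play_rows:
  targets:
    - [[0,0,0.025],[-0.08,0.521,-0.014],-1]
    - [[0,0,0.025],[-0.08,0.521,-0.014],-1]
    - [[0,0,0.025],[-0.08,0.521,-0.014],-1]
    - [[0,0,0.025],[-0.08,0.521,-0.014],-1]
    - [[0,0,0.025],[-0.08,0.521,-0.014],-1]
    - [[0,0,0.025],[-0.08,0.521,-0.014],-1]
    - [[0,0,0.025],[-0.08,0.521,-0.014],-1]
    - [[0,0,0.025],[-0.08,0.521,-0.014],-1]
    - [[0,0,0.025],[-0.08,0.521,-0.014],-1]
    - [[0,0,0.025],[-0.08,0.521,-0.014],-1]
    - [[0,0,0.025],[-0.08,0.521,-0.014],-1]
    - [[0,0,0.025],[-0.08,0.521,-0.014],-1]

```text
time: 15.5
tool_pos: [0.5783, 0.2436, 0.2369]
eef_rot: [0.059, 0.998, -0.0, -0.002]
force: [0.2, -0.4, -0.3]
width: 0.998
gripper_force: 0.0
```

>>> play_rows:
  targets:
    - [[0,0,0],[0,0,0],-1]
    - [[0,0,0],[0,0,0],-1]
    - [[0,0,0],[0,0,0],-1]

```text
time: 15.8
tool_pos: [0.5795, 0.239, 0.2393]
eef_rot: [0.061, 0.998, -0.0, -0.0]
force: [-1.0, -0.1, 0.2]
width: 1.003
gripper_force: 0.0
```

```bash
python3 - <<'E'
from h import *
from workcell import status,optics
s=status.observe(); print(s["tool_pos"])
c=optics.capture("wrist"); np.save("pics/wrist7.npy",c,allow_pickle=True)
cv2.imwrite("pics/wrist7.png",c["pixels"][:,:,::-1])
E
```

```text
[0.57954974 0.23895033 0.23926604]
```

View pics/wrist7.png

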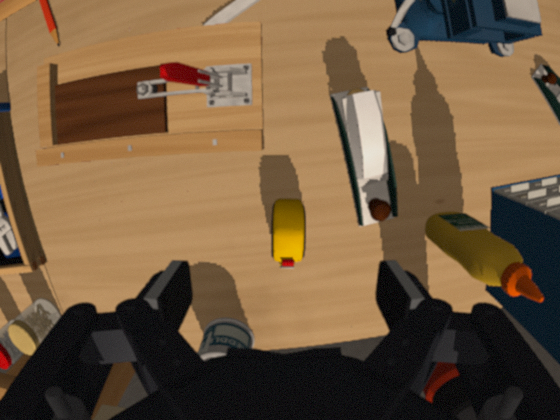

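The tape's case is at columns 273–304, rows 199–265, with its hook end away from the robot. The plane runs from (355,92) to (378,222), and the glue bottle is at (475,250). Measuring both tools.

```bash
python3 - <<'E'
from h import *
from workcell import status
c=load("wrist7"); t=load("top0")
def go(c,fn,sel,nm):
    hsv=cv2.cvtColor(c["pixels"],cv2.COLOR_RGB2HSV); y=cv2.inRange(hsv,(18,150,90),(32,255,255))
    for k in blobs(y,40):
        if sel(k.mean(0)):
            for z in (.03,.045,.06): 
                P=onz(*fn(c,k),z); print(nm,z,box(P),P.min(0)[:2].round(4),P.max(0)[:2].round(4))
go(c,fishrays,lambda m:250<m[0]<320 and 190<m[1]<280,"wrist")
go(t,rays,lambda m:235<m[0]<262,"top")
print(c["pose"][:3,3].round(3))
# plane corners: base extreme pixels, bright+green mask
hsv=cv2.cvtColor(c["pixels"],cv2.COLOR_RGB2HSV)
m=(cv2.inRange(hsv,(60,60,5),(100,255,130))|cv2.inRange(hsv,(0,0,150),(180,60,255))); m[:, :320]=0; m[:,410:]=0; m[:80]=0; m[235:]=0
m=cv2.morphologyEx(m,cv2.MORPH_CLOSE,np.ones((5,5)))
for k in blobs(m,400):
    print("plane",k.min(0),k.max(0),*[ (z,box(onz(*fishrays(c,k),z))) for z in (0,.02,.039)])
    ap=cv2.approxPolyDP(k.astype(np.float32).reshape(-1,1,2),4,True)[:,0]; 
    for q in ap: print(q,onz(*fishrays(c,q),.0).round(4)[0,:2],onz(*fishrays(c,q),.03).round(4)[0,:2])
E
```

```text
wrist 0.03 (array([0.6384, 0.2375]), 78.5, 36.2, 172.3) [0.599  0.2155] [0.6759 0.2566]
wrist 0.045 (array([0.633 , 0.2379]), 75.2, 34.7, 172.3) [0.5953 0.2169] [0.669  0.2562]
wrist 0.06 (array([0.6276, 0.2384]), 71.8, 33.1, 172.3) [0.5916 0.2183] [0.662  0.2558]
top 0.03 (array([0.6425, 0.2406]), 87.0, 36.3, 173.4) [0.5984 0.2191] [0.6847 0.2595]
top 0.045 (array([0.6399, 0.2392]), 86.1, 36.0, 173.4) [0.5962 0.2178] [0.6817 0.2578]
top 0.06 (array([0.6373, 0.2377]), 85.2, 35.6, 173.4) [0.5941 0.2166] [0.6786 0.2561]
[0.512 0.248 0.382]
plane [333.  90.] [395. 225.] (0, (array([0.566 , 0.3451]), 161.4, 57.4, 7.0)) (0.02, (array([0.5632, 0.34  ]), 153.0, 54.4, 7.0)) (0.039, (array([0.5605, 0.3352]), 145.0, 51.5, 7.0))
[372.  90.] [0.484  0.3559] [0.4862 0.3474]
[352.  95.] [0.4884 0.3308] [0.4902 0.3243]
[361. 160.] [0.5669 0.334 ] [0.5626 0.3272]
[348. 149.] [0.5521 0.3193] [0.5489 0.3136]
[348. 132.] [0.5319 0.3212] [0.5303 0.3154]
[341. 124.] [0.5216 0.3138] [0.5209 0.3086]
[346.  98.] [0.4914 0.3232] [0.493  0.3173]
[343. 115.] [0.5112 0.3174] [0.5113 0.3119]
[333. 100.] [0.4925 0.3075] [0.494  0.3028]
[363. 225.] [0.649  0.3311] [0.6383 0.3246]
[376. 221.] [0.6459 0.3484] [0.6354 0.3405]
[362. 186.] [0.5988 0.3328] [0.592  0.3261]
[384. 172.] [0.5844 0.3621] [0.5787 0.3531]
[389. 173.] [0.5863 0.3685] [0.5805 0.359 ]
[395. 215.] [0.6412 0.3743] [0.6311 0.3643]
[380.  97.] [0.493 0.365] [0.4945 0.3557]
```

```bash
python3 - <<'E'
from h import *
from workcell import status
s=status.observe(); plan(s,(.6251,.2389,.012),83)
E
```

```text
turn [-0. -0. -0.] shift [-45.2   5.5 227.5] t 15.85 q6 0.31
```

To row units: 227.5 mm is 0.2275, 227 mm is 0.227.

>>> play_rows:
  targets:
    - [[0,0,0],[-0.045,0.0055,0.03],-0.5]
    - [[0,0,0],[-0.045,0.0055,0.08],-0.5]
    - [[0,0,0],[-0.045,0.0055,0.12],-0.5]
    - [[0,0,0],[-0.045,0.0055,0.16],-0.5]
    - [[0,0,0],[-0.045,0.0055,0.19],-0.5]
    - [[0,0,0],[-0.045,0.0055,0.21],-0.5]
    - [[0,0,0],[-0.045,0.0055,0.222],-0.5]
    - [[0,0,0],[-0.045,0.0055,0.227],-0.5]
    - [[0,0,0],[-0.045,0.0055,0.2275],-0.5]
    - [[0,0,0],[-0.045,0.0055,0.2275],-0.5]

```text
time: 16.85
tool_pos: [0.6259, 0.2402, 0.0136]
eef_rot: [0.061, 0.998, 0.0, 0.001]
force: [0.5, 0.5, -0.1]
width: 0.751
gripper_force: 0.0
```

>>> play_rows:
  targets:
    - [[0,0,0],[0,0,0],1]
    - [[0,0,0],[0,0,0],1]
    - [[0,0,0],[0,0,0],1]
    - [[0,0,0],[0,0,0],1]
    - [[0,0,0],[0,0,0],1]
    - [[0,0,0],[0,0,0],1]
    - [[0,0,0],[0,0,0],1]

```text
time: 17.55
tool_pos: [0.6256, 0.2403, 0.0133]
eef_rot: [0.061, 0.998, 0.0, 0.001]
force: [-0.9, -0.9, 5.3]
width: 0.392
gripper_force: 49.4
```

To row units: -140 mm is -0.14, -100 mm is -0.1.

>>> play_rows:
  targets:
    - [[0,0,0],[0,0,-0.01],1]
    - [[0,0,0],[0,0,-0.03],1]
    - [[0,0,0],[0,0,-0.06],1]
    - [[0,0,0],[0,0,-0.1],1]
    - [[0,0,0],[0,0,-0.14],1]
    - [[0,0,0],[0,0,-0.14],1]
    - [[0,0,0],[0,0,-0.14],1]
    - [[0,0,0],[0,0,-0.14],1]

```text
time: 18.35
tool_pos: [0.624, 0.2399, 0.1504]
eef_rot: [0.061, 0.998, -0.0, -0.001]
force: [0.1, -1.0, -3.0]
width: 0.393
gripper_force: 50.0
```

```bash
python3 - <<'E'
from h import *
from workcell import status,optics
s=status.observe(); print(s["tool_pos"],s["eef_rot"].round(3))
ins=np.array([.5399,-.4364]); p=ins+.017*np.array([-.9994,-.035]); print(p)
plan(s,(*p,.15),92);plan(s,(*p,.10),92)
c=optics.capture("wrist"); np.save("pics/wrist8.npy",c,allow_pickle=True)
cv2.imwrite("pics/wrist8.png",c["pixels"][:,:,::-1])
E
```

```text
[0.62399705 0.23994997 0.15041452] [ 0.061  0.998 -0.    -0.001]
[ 0.5229102 -0.436995 ]
turn [-0.  -0.2 -9. ] shift [  18.3 -684.2    0.9] t 18.35 q6 0.29
turn [-0.  -0.2 -9. ] shift [  18.2 -684.2   50.9] t 18.35 q6 0.29
```

View pics/wrist8.png

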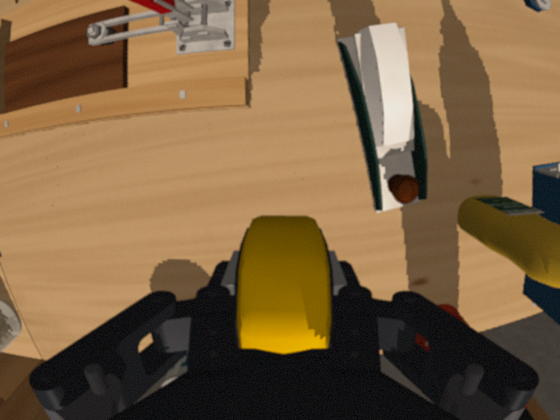

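The tape is held upright between the fingers, with its near edge at (285,215). I'll check that edge and carry it to the drawer.

```bash
python3 - <<'E'
from h import *
c=load("wrist8")
for h in (.02,.033,.045): print(onz(*fishrays(c,(285,215)),.138+h).round(4))
E
```

```text
[[0.5961 0.2441 0.158 ]]
[[0.5923 0.2445 0.171 ]]
[[0.5888 0.2449 0.183 ]]
```

To row units: -684 mm is -0.684, 18 mm is 0.018, -9 degrees is -0.025.

>>> play_rows:
  targets:
    - [[0,0,-0.025],[0.018,-0.684,0],1]
    - [[0,0,-0.025],[0.018,-0.684,0],1]
    - [[0,0,-0.025],[0.018,-0.684,0],1]
    - [[0,0,-0.025],[0.018,-0.684,0],1]
    - [[0,0,-0.025],[0.018,-0.684,0],1]
    - [[0,0,-0.025],[0.018,-0.684,0],1]
    - [[0,0,-0.025],[0.018,-0.684,0],1]
    - [[0,0,-0.025],[0.018,-0.684,0],1]
    - [[0,0,-0.025],[0.018,-0.684,0],1]
    - [[0,0,-0.025],[0.018,-0.684,0],1]
    - [[0,0,-0.025],[0.018,-0.684,0],1]
    - [[0,0,-0.025],[0.018,-0.684,0],1]

```text
time: 19.6
tool_pos: [0.5354, -0.3537, 0.1504]
eef_rot: [-0.018, 1.0, 0.001, -0.001]
force: [1.1, -0.1, -2.3]
width: 0.395
gripper_force: 50.5
```

```bash
python3 - <<'E'
from h import *
from workcell import status
s=status.observe(); print(s["tool_pos"])
plan(s,(.5229,-.437,.10),92)
E
```

```text
[ 0.53543672 -0.35369811  0.15041716]
turn [ 0.1 -0.1  0. ] shift [ 15.4 -82.9  50.3] t 19.6 q6 -0.82
```

>>> play_rows:
  targets:
    - [[0,0,0],[0,0,0],1]
    - [[0,0,0],[0,0,0],1]
    - [[0,0,0],[0,0,0],1]

```text
time: 19.9
tool_pos: [0.5365, -0.3512, 0.151]
eef_rot: [-0.018, 1.0, 0.001, -0.001]
force: [1.0, 0.4, -2.6]
width: 0.39
gripper_force: 51.0
```

```bash
python3 - <<'E'
from h import *
from workcell import status
s=status.observe(); print(s["tool_pos"])
plan(s,(.5229,-.437,.10),92)
E
```

```text
[ 0.53650748 -0.35115992  0.15103896]
turn [ 0.1 -0.1  0.1] shift [ 16.6 -85.4  50.9] t 19.9 q6 -0.82
```

To row units: -85.5 mm is -0.0855, 50 mm is 0.05.

>>> play_rows:
  targets:
    - [[0,0,0],[0.0165,-0.0855,0],1]
    - [[0,0,0],[0.0165,-0.0855,0],1]
    - [[0,0,0],[0.0165,-0.0855,0.02],1]
    - [[0,0,0],[0.0165,-0.0855,0.04],1]
    - [[0,0,0],[0.0165,-0.0855,0.05],1]
    - [[0,0,0],[0.0165,-0.0855,0.05],1]
    - [[0,0,0],[0.0165,-0.0855,0.05],1]
    - [[0,0,0],[0.0165,-0.0855,0.05],1]

```text
time: 20.7
tool_pos: [0.5241, -0.4384, 0.1037]
eef_rot: [-0.018, 1.0, -0.001, 0.001]
force: [1.0, 0.4, -2.4]
width: 0.393
gripper_force: 51.6
```

```bash
python3 - <<'E'
from h import *
from workcell import status,optics
s=status.observe(); plan(s,(.5229,-.437,.034),92)
c=optics.capture("wrist"); np.save("pics/wrist9.npy",c,allow_pickle=True)
cv2.imwrite("pics/wrist9.png",c["pixels"][:,:,::-1])
hsv=cv2.cvtColor(c["pixels"],cv2.COLOR_RGB2HSV)
b=cv2.inRange(hsv,(100,120,50),(125,255,255))
for k in blobs(b,900):
    lo=onz(*fishrays(c,k),.02); print(k.mean(0).round(),box(lo))
E
```

```text
turn [-0.1  0.1  0.1] shift [ 1.2  1.6 69.7] t 20.7 q6 -0.92
[286. 195.] (array([ 0.5098, -0.4385]), 56.9, 44.4, 90.2)
[466. 206.] (array([ 0.5256, -0.2896]), 176.5, 39.1, 175.1)
[389. 202.] (array([ 0.5211, -0.3604]), 149.2, 66.1, 1.9)
[379.  69.] (array([ 0.4084, -0.3493]), 309.7, 20.9, 92.3)
```

View pics/wrist9.png

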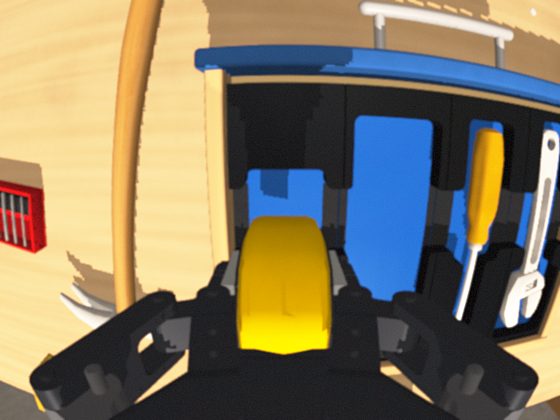

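The tape is centred over its cut-out: cut-out columns 247–325, tape 240–330 and nearer the camera. The left wall near column 228 is clear of the finger. Lowering.

To row units: 70.5 mm is 0.0705, 69 mm is 0.069.

>>> play_rows:
  targets:
    - [[0,0,0],[0.001,0.0015,0.025],1]
    - [[0,0,0],[0.001,0.0015,0.045],1]
    - [[0,0,0],[0.001,0.0015,0.057],1]
    - [[0,0,0],[0.001,0.0015,0.063],1]
    - [[0,0,0],[0.001,0.0015,0.067],1]
    - [[0,0,0],[0.001,0.0015,0.069],1]
    - [[0,0,0],[0.001,0.0015,0.0705],1]
    - [[0,0,0],[0.001,0.0015,0.0705],1]
    - [[0,0,0],[0.001,0.0015,0.0705],1]

```text
time: 21.65
tool_pos: [0.5227, -0.4375, 0.0334]
eef_rot: [-0.018, 1.0, -0.001, 0.001]
force: [-2.8, 2.4, 6.7]
width: 0.393
gripper_force: 52.5
```

To row units: -190 mm is -0.19, -150 mm is -0.15.

>>> play_rows:
  targets:
    - [[0,0,0],[0,0,0],0.06]
    - [[0,0,0],[0,0,0],0.06]
    - [[0,0,0],[0,0,0],0.06]
    - [[0,0,0],[0,0,-0.015],0.06]
    - [[0,0,0],[0,0,-0.05],0.06]
    - [[0,0,0],[0,0,-0.1],0.06]
    - [[0,0,0],[0,0,-0.15],0.06]
    - [[0,0,0],[0,0,-0.19],0]
    - [[0,0,0],[0,0,-0.19],0]
    - [[0,0,0],[0,0,-0.19],0]

```text
time: 22.65
tool_pos: [0.5228, -0.4376, 0.224]
eef_rot: [-0.018, 1.0, -0.001, 0.001]
force: [0.7, -0.5, -0.6]
width: 0.502
gripper_force: 0.0
```

```bash
python3 - <<'E'
from h import *
from workcell import status,optics
s=status.observe(); plan(s,(.53,.335,.24),97)
c=optics.capture("wrist"); np.save("pics/wrist10.npy",c,allow_pickle=True)
cv2.imwrite("pics/wrist10.png",c["pixels"][:,:,::-1])
E
```

```text
turn [-0.2  0.1 -5. ] shift [-34.8 771.8 -18. ] t 22.65 q6 -0.92
```

View pics/wrist10.png

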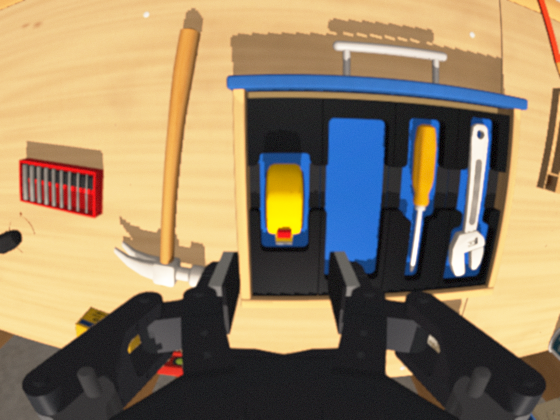

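The tape is seated in its cut-out (case columns 266–303 in slot 260–308, rows 163–243). The plane is last. I'll go above it and measure from straight over.

To row units: 775 mm is 0.775, -50 mm is -0.05, -5 degrees is -0.0139.

>>> play_rows:
  targets:
    - [[0,0,-0.0139],[-0.05,0.775,-0.018],0]
    - [[0,0,-0.0139],[-0.05,0.775,-0.018],0]
    - [[0,0,-0.0139],[-0.05,0.775,-0.018],0]
    - [[0,0,-0.0139],[-0.05,0.775,-0.018],0]
    - [[0,0,-0.0139],[-0.05,0.775,-0.018],0]
    - [[0,0,-0.0139],[-0.05,0.775,-0.018],0]
    - [[0,0,-0.0139],[-0.05,0.775,-0.018],0]
    - [[0,0,-0.0139],[-0.05,0.775,-0.018],0]
    - [[0,0,-0.0139],[-0.05,0.775,-0.018],0]
    - [[0,0,-0.0139],[-0.05,0.775,-0.018],0]
    - [[0,0,-0.0139],[-0.05,0.775,-0.018],0]
    - [[0,0,-0.0139],[-0.05,0.775,-0.018],0]

```text
time: 23.9
tool_pos: [0.5384, 0.1647, 0.2341]
eef_rot: [-0.061, 0.998, 0.0, -0.001]
force: [0.4, -0.7, -0.1]
width: 0.498
gripper_force: 0.0
```

>>> play_rows:
  targets:
    - [[0,0,0],[0,0,0],-1]
    - [[0,0,0],[0,0,0],-1]
    - [[0,0,0],[0,0,0],-1]

```text
time: 24.2
tool_pos: [0.5391, 0.1619, 0.2346]
eef_rot: [-0.061, 0.998, -0.0, -0.001]
force: [-0.7, -0.5, -0.3]
width: 0.979
gripper_force: 0.0
```

```bash
python3 - <<'E'
from h import *
from workcell import status
s=status.observe(); plan(s,(.56,.338,.24),97)
c=load("wrist7")
for q in [(388,38),(400,50),(395,20)]: print(q,*[onz(*fishrays(c,q),z).round(3)[0,:2] for z in (0,.1,.15)])
E
```

```text
turn [-0.  -0.1  0. ] shift [-42.2 172.2  -5.5] t 24.2 q6 -0.06
(388, 38) [0.42  0.385] [0.444 0.349] [0.456 0.331]
(400, 50) [0.436 0.398] [0.456 0.359] [0.466 0.339]
(395, 20) [0.396 0.398] [0.427 0.358] [0.442 0.339]
```

To row units: 172 mm is 0.172, -42 mm is -0.042.

>>> play_rows:
  targets:
    - [[0,0,0],[-0.042,0.172,-0.01],-1]
    - [[0,0,0],[-0.042,0.172,-0.01],-1]
    - [[0,0,0],[-0.042,0.172,-0.01],-1]
    - [[0,0,0],[-0.042,0.172,-0.01],-1]
    - [[0,0,0],[-0.042,0.172,-0.01],-1]
    - [[0,0,0],[-0.042,0.172,-0.01],-1]
    - [[0,0,0],[-0.042,0.172,-0.01],-1]

```text
time: 24.9
tool_pos: [0.5606, 0.3366, 0.2455]
eef_rot: [-0.06, 0.998, -0.0, -0.0]
force: [-0.5, 0.1, 0.8]
width: 1.001
gripper_force: 0.0
```

```bash
python3 - <<'E'
from h import *
from workcell import status,optics
t=load("top0"); w=load("wrist7")
def tri(r1,r2):
    (o1,d1),(o2,d2)=r1,r2; d1=d1[0]/np.linalg.norm(d1[0]); d2=d2[0]/np.linalg.norm(d2[0])
    a=np.linalg.lstsq(np.c_[d1,-d2],o2-o1,rcond=None)[0]; p,q=o1+d1*a[0],o2+d2*a[1]; return ((p+q)/2).round(3),np.linalg.norm(p-q).round(4)
# vise far-right collar/ball: cropA (320,333)-> top
print("collar",tri(rays(t,(100+320/3.2,165+333/3.2)),fishrays(w,(402,40))))
s=status.observe(); print(s["tool_pos"])
c=optics.capture("wrist"); np.save("pics/wrist11.npy",c,allow_pickle=True); print(c["pose"][:3,3].round(3))
hsv=cv2.cvtColor(c["pixels"],cv2.COLOR_RGB2HSV)
g=cv2.inRange(hsv,(60,60,5),(100,255,130)); wm=cv2.inRange(hsv,(0,0,150),(180,60,255))
for nm,m in (("grn",g),("both",g|wm)):
    m=m.copy(); m[:, :200]=0; m[:,380:]=0; m[330:]=0
    m=cv2.morphologyEx(m,cv2.MORPH_CLOSE,np.ones((5,5)))
    for k in blobs(m,250): print(nm,k.min(0),k.max(0),*[(z,box(onz(*fishrays(c,k),z))) for z in (0,.03)])
cv2.imwrite("pics/wrist11.png",c["pixels"][:,:,::-1])
E
```

```text
collar (array([0.424, 0.401, 0.004]), np.float64(0.0004))
[0.56055863 0.33664912 0.24546575]
[0.493 0.329 0.388]
grn [351. 256.] [378. 272.] (0, (array([0.6623, 0.4584]), 44.3, 18.5, 85.6)) (0.03, (array([0.6492, 0.4484]), 40.8, 17.1, 85.6))
both [351. 256.] [378. 272.] (0, (array([0.6623, 0.4584]), 44.3, 18.5, 85.6)) (0.03, (array([0.6492, 0.4484]), 40.8, 17.1, 85.6))
both [264. 119.] [304. 245.] (0, (array([0.5678, 0.3384]), 158.0, 48.6, 6.9)) (0.03, (array([0.562 , 0.3376]), 145.8, 44.8, 6.9))
both [338.  27.] [370.  84.] (0, (array([0.3988, 0.3992]), 75.1, 31.9, 174.7)) (0.03, (array([0.4061, 0.3938]), 69.3, 29.4, 174.7))
both [200.   0.] [240.  17.] (0, (array([0.35  , 0.2299]), 52.6, 20.8, 118.9)) (0.03, (array([0.361 , 0.2375]), 48.5, 19.2, 118.9))
```

```bash
python3 - <<'E'
from h import *
from workcell import status
t=load("top0")
for q in [(388,283),(408,275),(368,280),(363,137),(398,135)]: print(q,*[onz(*rays(t,(100+q[0]/3.2,165+q[1]/3.2)),z).round(4)[0,:2] for z in (0,.03)])
s=status.observe(); plan(s,(.554,.337,.006),96.9)
E
```

```text
(388, 283) [0.4807 0.3302] [0.4789 0.3255]
(408, 275) [0.4902 0.3085] [0.4881 0.3042]
(368, 280) [0.4834 0.3526] [0.4816 0.3474]
(363, 137) [0.6438 0.367 ] [0.6387 0.3615]
(398, 135) [0.6471 0.3276] [0.6419 0.3229]
turn [-0. -0.  0.] shift [  6.4   1.1 239.7] t 24.95 q6 0.22
```

To row units: 239.5 mm is 0.2395, 235 mm is 0.235.

>>> play_rows:
  targets:
    - [[0,0,0],[0.009,0.001,0.04],-0.8]
    - [[0,0,0],[0.009,0.001,0.09],-0.8]
    - [[0,0,0],[0.009,0.001,0.13],-0.8]
    - [[0,0,0],[0.009,0.001,0.16],-0.8]
    - [[0,0,0],[0.009,0.001,0.19],-0.8]
    - [[0,0,0],[0.009,0.001,0.21],-0.8]
    - [[0,0,0],[0.009,0.001,0.225],-0.8]
    - [[0,0,0],[0.009,0.001,0.235],-0.8]
    - [[0,0,0],[0.009,0.001,0.2395],-0.8]
    - [[0,0,0],[0.009,0.001,0.2395],-0.8]
    - [[0,0,0],[0.009,0.001,0.2395],-0.8]

```text
time: 26.05
tool_pos: [0.5518, 0.3386, 0.0073]
eef_rot: [-0.061, 0.998, 0.0, 0.001]
force: [-0.7, 1.0, -0.3]
width: 0.899
gripper_force: 0.0
```

>>> play_rows:
  targets:
    - [[0,0,0],[0,0,0],1]
    - [[0,0,0],[0,0,0],1]
    - [[0,0,0],[0,0,0],1]
    - [[0,0,0],[0,0,0],1]
    - [[0,0,0],[0,0,0],1]
    - [[0,0,0],[0,0,0],1]
    - [[0,0,0],[0,0,0],1]
  newtons: 100

```text
time: 26.75
tool_pos: [0.5518, 0.3386, 0.0073]
eef_rot: [-0.061, 0.998, 0.0, 0.001]
force: [-0.8, -0.9, 5.9]
width: 0.535
gripper_force: 104.5
```

To row units: -140 mm is -0.14, -130 mm is -0.13.

>>> play_rows:
  targets:
    - [[0,0,0],[0,0,-0.008],1]
    - [[0,0,0],[0,0,-0.025],1]
    - [[0,0,0],[0,0,-0.05],1]
    - [[0,0,0],[0,0,-0.08],1]
    - [[0,0,0],[0,0,-0.11],1]
    - [[0,0,0],[0,0,-0.13],1]
    - [[0,0,0],[0,0,-0.14],1]
    - [[0,0,0],[0,0,-0.14],1]
    - [[0,0,0],[0,0,-0.14],1]
    - [[0,0,0],[0,0,-0.14],1]

```text
time: 27.75
tool_pos: [0.5502, 0.3381, 0.1443]
eef_rot: [-0.061, 0.998, -0.0, -0.001]
force: [-0.3, -0.6, -6.6]
width: 0.534
gripper_force: 103.3
```

```bash
python3 - <<'E'
from h import *
from workcell import status,optics
s=status.observe(); print(s["tool_pos"],s["eef_rot"].round(3),s["force"].round(1),s["width"],s["torque"].round(2))
c=optics.capture("wrist"); np.save("pics/wrist12.npy",c,allow_pickle=True); print(c["pose"][:3,3].round(3))
cv2.imwrite("pics/wrist12.png",c["pixels"][:,:,::-1])
hsv=cv2.cvtColor(c["pixels"],cv2.COLOR_RGB2HSV)
m=cv2.inRange(hsv,(60,60,5),(100,255,130))|cv2.inRange(hsv,(0,0,150),(180,60,255))
m[:, :200]=0; m[:,370:]=0; m[340:]=0
m=cv2.morphologyEx(m,cv2.MORPH_CLOSE,np.ones((5,5)))
zb=s["tool_pos"][2]-.007
for k in blobs(m,400):
    print(k.min(0),k.max(0)); i=k[:,1].argmin()
    for h in (0,.015,.03): print(h,onz(*fishrays(c,k[k[:,1]<k[i,1]+3].mean(0)),zb+h).round(4), box(onz(*fishrays(c,k),zb+h)))
plan(s,(.52,-.36,.15),92)
E
```

```text
[0.55021107 0.33807771 0.14433303] [-0.061  0.998 -0.    -0.001] [-0.3 -0.6 -6.6] 0.5337543781806229 [ 0.02  0.01 -0.03]
[0.483 0.33  0.287]
[347. 292.] [369. 336.]
0 [[0.5652 0.3824 0.1373]] (array([0.5791, 0.3839]), 30.0, 11.9, 5.4)
0.015 [[0.557  0.3772 0.1523]] (array([0.5695, 0.3785]), 27.0, 10.7, 5.4)
0.03 [[0.5487 0.3719 0.1673]] (array([0.5599, 0.3731]), 24.0, 9.5, 5.4)
[221. 233.] [348. 339.]
0 [[0.5327 0.3655 0.1373]] (array([0.5691, 0.341 ]), 67.0, 65.4, 99.1)
0.015 [[0.5277 0.362  0.1523]] (array([0.5605, 0.3399]), 60.3, 58.9, 99.1)
0.03 [[0.5228 0.3584 0.1673]] (array([0.5519, 0.3388]), 53.6, 52.3, 99.1)
turn [-0.  -0.1  5. ] shift [ 115.6 -689.1   -5. ] t 27.75 q6 0.23
```

To row units: -689 mm is -0.689, 30 mm is 0.03, 5 degrees is 0.0139.

>>> play_rows:
  targets:
    - [[0,0,0.0139],[0.03,-0.689,0],1]
    - [[0,0,0.0139],[0.03,-0.689,0],1]
    - [[0,0,0.0139],[0.03,-0.689,0],1]
    - [[0,0,0.0139],[0.03,-0.689,0],1]
    - [[0,0,0.0139],[0.03,-0.689,0],1]
    - [[0,0,0.0139],[0.03,-0.689,0],1]
    - [[0,0,0.0139],[0.03,-0.689,0],1]
    - [[0,0,0.0139],[0.03,-0.689,0],1]
    - [[0,0,0.0139],[0.03,-0.689,0],1]
    - [[0,0,0.0139],[0.03,-0.689,0],1]
    - [[0,0,0.0139],[0.03,-0.689,0],1]
    - [[0,0,0.0139],[0.03,-0.689,0],1]

```text
time: 29.0
tool_pos: [0.5981, -0.2616, 0.1451]
eef_rot: [-0.018, 1.0, 0.0, -0.0]
force: [1.6, -0.1, -5.9]
width: 0.532
gripper_force: 104.4
```

>>> play_rows:
  targets:
    - [[0,0,0],[0,0,0],1]
    - [[0,0,0],[0,0,0],1]
    - [[0,0,0],[0,0,0],1]

```text
time: 29.3
tool_pos: [0.5983, -0.2588, 0.1453]
eef_rot: [-0.018, 1.0, 0.001, -0.001]
force: [0.3, 0.8, -5.3]
width: 0.534
gripper_force: 105.4
```

```bash
python3 - <<'E'
from h import *
from workcell import status
s=status.observe(); print(s["tool_pos"]); plan(s,(.5206,-.3606,.11),92)
E
```

```text
[ 0.59833933 -0.25879372  0.14532194]
turn [ 0.1 -0.1  0.1] shift [ 81.3 -99.   35.3] t 29.3 q6 -0.64
```

To row units: -99 mm is -0.099, 81 mm is 0.081.

>>> play_rows:
  targets:
    - [[0,0,0],[0.081,-0.099,0],1]
    - [[0,0,0],[0.081,-0.099,0],1]
    - [[0,0,0],[0.081,-0.099,0],1]
    - [[0,0,0],[0.081,-0.099,0],1]
    - [[0,0,0],[0.081,-0.099,0.02],1]
    - [[0,0,0],[0.081,-0.099,0.035],1]
    - [[0,0,0],[0.081,-0.099,0.035],1]
    - [[0,0,0],[0.081,-0.099,0.035],1]
    - [[0,0,0],[0.081,-0.099,0.035],1]

```text
time: 30.2
tool_pos: [0.5219, -0.3613, 0.112]
eef_rot: [-0.018, 1.0, -0.0, 0.0]
force: [0.1, 0.5, -5.4]
width: 0.535
gripper_force: 105.6
```

```bash
python3 - <<'E'
from h import *
from workcell import status,optics
s=status.observe(); print(s["tool_pos"]); plan(s,(.5206,-.3606,.028),92)
c=optics.capture("wrist"); np.save("pics/wrist13.npy",c,allow_pickle=True); print(c["pose"][:3,3].round(3))
cv2.imwrite("pics/wrist13.png",c["pixels"][:,:,::-1])
t=optics.capture("top"); np.save("pics/top13.npy",t,allow_pickle=True)
E
```

```text
[ 0.52186388 -0.36130232  0.11197556]
turn [-0.   0.   0.1] shift [ 1.3  0.8 84. ] t 30.2 q6 -0.85
[ 0.454 -0.364  0.255]
```

View pics/wrist13.png

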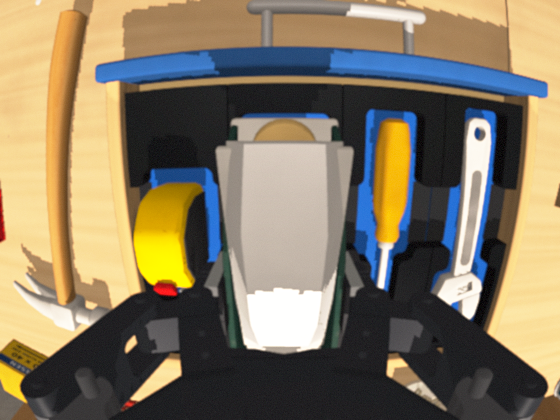

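The plane hangs over its own empty slot, with near-end corners at (237,120) and (337,120) and blue showing just beyond at row 114. Its other end is hidden, so I'll check the near end by casting rays.

```bash
python3 - <<'E'
from h import *
c=load("wrist13")
for h in (0,.02,.03): print(h,onz(*fishrays(c,[(236,120),(338,120),(286,119)]),.105+h).round(4)[:,:2].tolist())
print("blue edge",onz(*fishrays(c,[(286,114)]),.036).round(4))
E
```

```text
0 [[0.4535, -0.3856], [0.4517, -0.3389], [0.4525, -0.3627]]
0.02 [[0.4535, -0.3826], [0.452, -0.3422], [0.4527, -0.3628]]
0.03 [[0.4536, -0.3812], [0.4521, -0.3438], [0.4528, -0.3629]]
blue edge [[ 0.4486 -0.3624  0.036 ]]
```

To row units: 83 mm is 0.083, 80 mm is 0.08.

>>> play_rows:
  targets:
    - [[0,0,0],[-0.002,0,0.025],1]
    - [[0,0,0],[-0.002,0,0.045],1]
    - [[0,0,0],[-0.002,0,0.06],1]
    - [[0,0,0],[-0.002,0,0.07],1]
    - [[0,0,0],[-0.002,0,0.076],1]
    - [[0,0,0],[-0.002,0,0.08],1]
    - [[0,0,0],[-0.002,0,0.083],1]
    - [[0,0,0],[-0.002,0,0.083],1]
    - [[0,0,0],[-0.002,0,0.083],1]

```text
time: 31.2
tool_pos: [0.5235, -0.3617, 0.0287]
eef_rot: [-0.018, 1.0, -0.0, 0.0]
force: [0.6, 0.0, -5.8]
width: 0.536
gripper_force: 106.0
```

Still hanging with no contact, as expected. Lowering the last 2 mm.

To row units: 2 mm is 0.002, 1 mm is 0.001.

>>> play_rows:
  targets:
    - [[0,0,0],[0,0,0.001],1]
    - [[0,0,0],[0,0,0.002],1]
    - [[0,0,0],[0,0,0.002],1]
    - [[0,0,0],[0,0,0.002],1]

```text
time: 31.6
tool_pos: [0.5236, -0.3618, 0.0273]
eef_rot: [-0.018, 1.0, -0.0, 0.0]
force: [-2.9, 2.2, 6.2]
width: 0.532
gripper_force: 107.0
```

To row units: -200 mm is -0.2, -150 mm is -0.15.

>>> play_rows:
  targets:
    - [[0,0,0],[0,0,0],-0.28]
    - [[0,0,0],[0,0,0],-0.28]
    - [[0,0,0],[0,0,0],-0.28]
    - [[0,0,0],[0,0,0],-0.28]
    - [[0,0,0],[0,0,-0.015],-0.28]
    - [[0,0,0],[0,0,-0.05],-0.28]
    - [[0,0,0],[0,0,-0.1],-0.28]
    - [[0,0,0],[0,0,-0.15],-0.28]
    - [[0,0,0],[0,0,-0.2],-0.28]
    - [[0,0,0],[0,0,-0.2],-0.28]
    - [[0,0,0],[0,0,-0.2],-0.28]

```text
time: 32.7
tool_pos: [0.524, -0.3622, 0.2289]
eef_rot: [-0.018, 1.0, -0.002, 0.001]
force: [0.1, 0.1, 0.1]
width: 0.641
gripper_force: 0.0
```

```bash
python3 - <<'E'
from h import *
from workcell import status,optics
c=optics.capture("wrist"); np.save("pics/wrist14.npy",c,allow_pickle=True)
hsv=cv2.cvtColor(c["pixels"],cv2.COLOR_RGB2HSV)
b=cv2.inRange(hsv,(100,120,50),(125,255,255)); o=c["pose"][:3,3]; print(o)
for k in blobs(b,60):
    P=onz(*fishrays(c,k),.02); 
    if P[:,0].mean()>.43: print("blue",k.mean(0).round(),P.min(0)[:2].round(4),P.max(0)[:2].round(4))
y=cv2.inRange(hsv,(18,150,90),(32,255,255))
for k in blobs(y,300): print("yel",k.min(0),k.max(0),box(onz(*fishrays(c,k),.031)))
# plane: non-blue bright pixels
m=cv2.inRange(hsv,(0,0,120),(180,70,255)); m[:,:225]=0;m[:,345:]=0;m[:100]=0
for k in blobs(m,300):
    print("bright",k.min(0),k.max(0),[box(onz(*fishrays(c,k),z)) for z in (.05,.07)])
a=np.hstack([c["pixels"][80:330,60:460,::-1]]); cv2.imwrite("pics/final.png",cv2.resize(a,None,fx=2,fy=2))
t=optics.capture("top"); np.save("pics/top14.npy",t,allow_pickle=True); t0=load("top0")
# jar and glue unmoved: difference
for nm,(x0,x1,y0,y1) in dict(jar=(360,385,165,200),glue=(172,202,180,212)).items():
    print(nm,np.abs(t["pixels"][y0:y1,x0:x1].astype(int)-t0["pixels"][y0:y1,x0:x1]).mean().round(2))
E
```

```text
[ 0.45551818 -0.36410117  0.37149702]
blue [223. 196.] [ 0.4863 -0.4682] [ 0.5959 -0.4077]
blue [286. 190.] [ 0.4457 -0.396 ] [ 0.63   -0.3239]
blue [356. 179.] [ 0.4382 -0.3072] [ 0.6057 -0.2588]
blue [417. 198.] [ 0.427  -0.2336] [ 0.637  -0.1685]
yel [ 40. 312.] [ 78. 348.] (array([ 0.776 , -0.7161]), 80.0, 74.3, 77.6)
yel [ 47. 299.] [ 95. 323.] (array([ 0.7192, -0.6763]), 94.6, 28.1, 78.1)
yel [187. 161.] [229. 235.] (array([ 0.5408, -0.4467]), 85.0, 46.1, 177.0)
yel [347. 118.] [369. 199.] (array([ 0.4918, -0.2848]), 88.1, 23.7, 2.1)
yel [109.  85.] [119. 255.] (array([ 0.5153, -0.5631]), 207.7, 8.8, 173.2)
bright [262. 119.] [308. 264.] [(array([ 0.5302, -0.3612]), 153.5, 45.5, 2.0), (array([ 0.5256, -0.3614]), 143.9, 42.7, 2.0)]
jar 2.34
glue 1.96
```

```bash
python3 -c "
from workcell import manip; print(manip.job_done())"
```

```text
the job is handed in; nothing more can be done
None
```

The job is handed in at about 33 s: all four tools are in their cut-outs and let go, and the jar and glue bottle show no visible movement; the plane's final seating I checked by measurement only, since my 14 pictures were used up.

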